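# Open the high drop-front cupboard with the hook pole

### The arm

A 6-joint arm with a two-finger parallel gripper is mounted at the origin on the work surface. World frame = base frame: x ahead of the robot, y to its left, z up, the work surface at z = 0. Lengths are in mm, angles in rad, forces in N, time in s.
With the tool pointing down it reaches from about 200 to 875 mm from the base axis. Payload 3.4 kg.
Tool frame: the origin (TCP) lies at the very end of the fingers, on their centre line; the grasp point (between the pads) lies 19 mm behind it (robot.pinch_z is the z of the grasp point in the tool frame, in mm); z points along the fingers, y is the line along which they close (so a half turn about z gives the same grasp; the last joint's range is limited). The gripper opens to 94 mm and grips with 3 to 60 N. Pads are 16 mm wide; open, the fingers measure 119 mm over their backs; the gripper's body (75 mm by 177 mm) begins 78 mm behind the grasp point.
Start: joints at [-1.38, 0.276, 1.505, -0, 1.361, -0.121], TCP at [176.394, -547.312, 205.493] pointing down, gripper open.
Joint ranges: [-2.89, 2.89], [-0.75, 2.08], [0.22, 2.7], [-1.18, 4.32], [0.11, 2.71], [-2.7, 2.7]. Speed limits (rad/s): [2.57, 2.57, 3.14, 3.14, 3.14, 3.14].

### API

Orientations are given as a unit quaternion [w, x, y, z].
In Python, from cell import robot gives the robot as it stands.
- The arm moves only by the tool step_arm, never from a script. Its argument "deltas" is a list of rows, each an object with "dp": the shift along the tool's x, y, z in mm, a list of three; "twist": the turn about the tool's z in degrees. In form: [{"dp": [tx, ty, tz], "twist": twist}, ...]. A call has 1 to 10 rows; each row is the pose to reach, as a shift and turn from the pose commanded when the call began, along the tool's axes at that moment; what a row does not reach only later rows make up. A row lasts 1/10 s, in which the tool goes at most 50 mm and 8.59 degrees, less where a joint would pass 70% of its speed; a pose out of reach is approached as far as the arm can. A call with a gripper value outside its range is refused whole. "fingers" is the gripper's target within -1 to 1 (shut at 1, half-way at 0, fully open at -1), set as the call begins (left out, the last holds). The fingers move at their own pace and stop on an object; the grip force is fixed at half the most. Time passes only in rows, so rows that repeat a pose let the fingers close. It gives the time, the measured TCP pose, the force, the opening and the grip force at its end, in the units of the state.
- robot.get_obs(): the state, without advancing time (a new reading comes with each control period).
- robot.read_camera(name): name is "scene" or "top" or "wrist"; returns a dict with "image" (480x640x3 uint8, red, green, blue), "fx", "fy", "cx", "cy" (pixels), "dist_coeffs" ([k1, k2, p1, p2, k3] as OpenCV has them; the pictures are not rectified), "xyz" and "orientation" of the camera in the world. Camera axes: x right, y down, z forward; pixel columns grow to the right and rows downward; lengths in mm; the calibration is good to about 2 mm. A picture is of the moment at which its call begins. There is no depth.
- robot.close_job(): hands the job in; it is judged then, once.
The state is a dict: "clock": time; "joints": joint angles; "joint_velocities": joint speeds; "effort": joint torques, N m; "tool_pos": TCP position; "tool_rot": TCP orientation; "contact_force": force on the tool from outside, world axes, zero at the start; "torque": the same for the moment, N m; "gripper_width": opening from 0.0 (shut) to 1.0 (fully open); "grasp_force": force on a finger pad.
Only numpy, scipy, OpenCV 4.12 (cv2) and the standard library are available. Lean on these libraries where they do the work, as an engineer would, in place of code of your own. Each camera call takes 0.05 s, during which the arm holds its last target. There are 200 camera calls.

### The job

Take the hook pole from its rest, put its hook through the eye on the cupboard's flap and ease the flap all the way down with it, without letting it slam and without touching the flap with the gripper or arm. Then unhook the pole and lay it back in its rest the way it lay, leaving the flap down and the bowl and the tin undisturbed.

Things in the scene. Friction and masses are not known exactly. Their poses are not given: they have to be found in the camera images.
- pole_grip (a point): Where to hold the loose hook pole (130 to 200 g, balances within 15 mm of here): x along it to the hook, y left, z up as it lies. Square pale wooden handle 22 x 22 mm, from 130 mm behind to 30 mm ahead of this centre-line point; then on the same line a dark steel shaft 8 mm thick (19 mm ferrule on its first 14 mm), ending in the hook 200 mm ahead. Lies level, 66 mm over the bench.
- pole_hook (a point): Middle of the hook: a steel prong 7 mm thick, 34 mm long, leaving the shaft's end square to the left (+y of the pole), level as the pole lies, its tip bent back 5 mm towards the handle. This point is 197.5 mm ahead and 17 mm left of pole_grip, same axes; the free tip is 17 mm further left.
- pole_rest: Fixed wooden rest, left or right of the robot. Origin on the bench, x to the hook end. Board 270 x 100 x 12 mm with two saddles 25 mm thick: 120 mm behind (seat 55 mm up, for the handle) and 90 mm ahead of the origin (seat 62 mm up, for the shaft); seats 46 mm wide between cheeks 24 mm high. Seated, pole_grip is 30 mm behind the origin, 66 mm up (15 mm more or less along x).
- cupboard: Fixed wooden cupboard on two side boards, 240 mm wide, 120 mm deep, 325 mm high, open space below. Origin on the bench below the hinge line, mid width; x points into the cupboard (away from the robot), y to the left seen from the robot, z up. It holds turned wooden pieces.
- hinge (a point): Middle of the flap's hinge line, 175 mm above the cupboard's origin; the hinge runs along the cupboard's y axis; axes as the cupboard's.
- flap (a joint): Angle (rad) of the plywood flap closing the cupboard's front, 206 mm wide, 130 mm high, 12 mm thick, 0.3 kg, hinged at its lower edge: 0 closed and upright, growing as its top swings out (the cupboard's -x) and down to its stop at 1.5, about level. May start slightly ajar. Stiff hinge (0.36 N m): it stays where it is left; about 3 N at the eye moves it.
- eye (a point): Centre of the steel ring screwed to the flap's outer face near its top, mid width: 26 mm inside, 38 mm outside diameter, 6 mm wire, upright and square to the hinge, so its hole runs left to right (the cupboard's y, also this point's y). Flap closed: 34 mm in front of (-x) and 112 mm above the hinge; turns with the flap.
- bowl_mid (a point): Middle (half-way up) of a loose dark wooden bowl, 100 mm across and 45 mm high, standing on the bench in front of the cupboard, where the flap comes down above it. Leave alone.
- tin_center (a point): Middle of a loose flat metal tin, 68 mm across and 36 mm high, standing on the bench. Leave alone.
- gouge_board: Fixed board 270 x 120 mm with three turning gouges lying on it, up to 45 mm high overall, tips reaching to 160 mm ahead of its origin, which is on the bench at its middle. Not needed. It is on the other side of the robot from the pole rest.

How it is judged (in metres and radians):
On the way, in this order (a step that is already met when the one before it is completed fails the run):
1. the pole is lifted out of its rest: both its handle and its hook more than 120 mm above the bench (height (world z) of each of pole_grip, pole_hook above 0.12 m), for 0.1 s.
2. the hook is through the eye (its middle within 18 mm of the eye's centre) while the flap is still up (below 0.3 rad) (distance between pole_hook and eye below 0.018 m and value of joint flap below 0.3 rad), for 0.2 s.
3. half-way down (0.6 to 1.1 rad) the hook is still in the eye (distance between pole_hook and eye below 0.018 m and value of joint flap between 0.6 and 1.1 rad), for 0.05 s.
4. the flap is down (beyond 1.35 rad) with the hook still in the eye (distance between pole_hook and eye below 0.018 m and value of joint flap above 1.35 rad), for 0.1 s.
At the end, for the whole second after the job is handed in: The flap is down and still (beyond 1.35 rad of 1.5), and the pole lies let go in both saddles of its rest, hook end at the same end as before: pole_grip within 35 mm along and 25 mm across of its seat and within 9 mm of its seated height, the hook within 12 mm of that height (value of joint flap above 1.35 rad and velocity of joint flap below 0.05 rad/s and x of pole_grip in the frame of pole_rest between -0.065 and 0.005 m and y of pole_grip in the frame of pole_rest between -0.025 and 0.025 m and z of pole_grip in the frame of pole_rest between 0.057 and 0.075 m and x of pole_hook in the frame of pole_rest above 0.12 m and z of pole_hook in the frame of pole_rest between 0.054 and 0.078 m); the robot touches nothing.
It fails at once if the flap slams (faster than 1.5 rad/s) (velocity of joint flap above 1.5 rad/s).
It fails at once if the fingers or arm press on the flap (over 2 N) (contact force between any of the fingers, the arm and flap above 2 N).
It fails at once if the bowl or the tin is moved by more than 20 mm (distance of any of bowl_mid, tin_center from where it was at the start of the episode above 0.02 m).
It also fails if it takes over 64 s, if anything falls off the work surface, if the arm or the gripper's body presses on something with over 40 N, if the wrist force passes 120 N, or if a joint passes its speed limit or range.

## Working session

There is one attempt and no reset: what is moved stays moved. The work goes in short steps, Python scripts to look and compute and a tool call to move; the robot and the scene stay as the last step left them, time stands still between calls to the robot, and variables do not carry over. Pictures are saved under pics/ and viewed, at most 10 in all, crops included, and the job is handed in when it is done.

Besides the shell and the picture viewer there is one more tool, called after "Emit:" in YAML: its name, and indented under it one key for each argument. step_arm: Moves the arm, as the interface text tells. Its arguments: {"type":"object","properties":{"deltas":{"type":"array","items":{"type":"object","properties":{"dp":{"type":"array","items":{"type":"number"}},"twist":{"type":"number"}}}},"fingers":{"type":"number"}},"required":["deltas"]}

```bash
mkdir -p pics
cat > h.py <<'E'
import numpy as np, cv2
from scipy.spatial.transform import Rotation as R
from cell import robot
def rot(q): return R.from_quat(q,scalar_first=True)
def snap(n):
    c=robot.read_camera(n); c['K']=np.array([[c['fx'],0,c['cx']],[0,c['fy'],c['cy']],[0,0,1.]]); c['d']=np.array(c['dist_coeffs'],float)
    c['R']=rot(c['orientation']).as_matrix(); c['t']=np.array(c['xyz'],float); return c
def ray(c,uv):
    p=cv2.undistortPoints(np.array([[uv]],float),c['K'],c['d'])[0,0]
    return c['R']@np.array([p[0],p[1],1.])
def onz(c,uv,z):
    r=ray(c,uv); return c['t']+r*(z-c['t'][2])/r[2]
def tri(l):
    A=0;b=0
    for c,uv in l:
        r=ray(c,uv); r/=np.linalg.norm(r); P=np.eye(3)-np.outer(r,r); A=A+P; b=b+P@c['t']
    return np.linalg.solve(A,b)
def proj(c,p):
    rv=cv2.Rodrigues(c['R'].T)[0]; return cv2.projectPoints(np.array(p,float).reshape(-1,1,3),rv,-c['R'].T@c['t'],c['K'],c['d'])[0][:,0]
def save(c,f): cv2.imwrite('pics/'+f,cv2.cvtColor(c['image'],cv2.COLOR_RGB2BGR))
def load(f):
    import pickle; return pickle.load(open('pics/'+f,'rb'))
E
python3 - <<'E'
from h import *
import pickle
o=robot.get_obs(); print(o['tool_pos'],o['tool_rot'],rot(o['tool_rot']).as_matrix().round(3).tolist(), robot.pinch_z)
for n in('scene','top'):
    c=snap(n); save(c,n+'.png'); pickle.dump(c,open('pics/'+n+'.pkl','wb')); print(n,c['t'],c['R'].round(2).tolist(),c['fx'])
E
```

```text
[ 176.28367162 -546.73438909  204.6260155 ] [-8.88955057e-04  9.87872217e-01  1.55266519e-01 -3.65680578e-05] [[0.952, 0.307, -0.0], [0.307, -0.952, 0.002], [0.0, -0.002, -1.0]] -18.8
scene [ 721.03041581 -921.62700451 1008.45395553] [[1.0, 0.06, -0.08], [0.1, -0.65, 0.75], [-0.01, -0.75, -0.66]] 510.33820254378924
top [ 403.62224484   12.27434699 1116.02067433] [[0.04, -0.98, 0.2], [-1.0, -0.04, 0.01], [-0.0, -0.2, -0.98]] 489.76396976447745
```

View pics/scene.png

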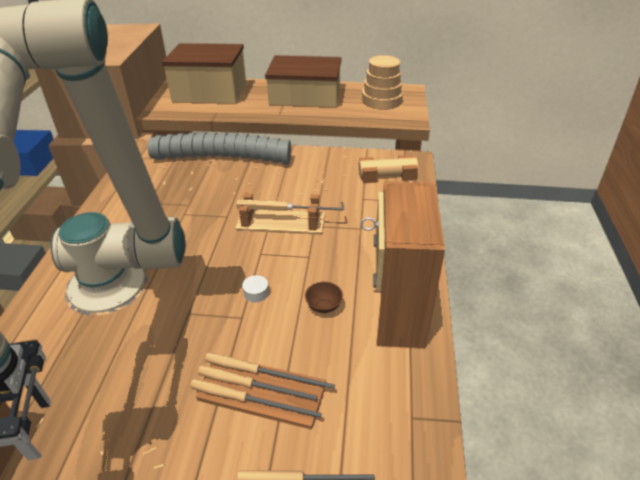

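View pics/top.png

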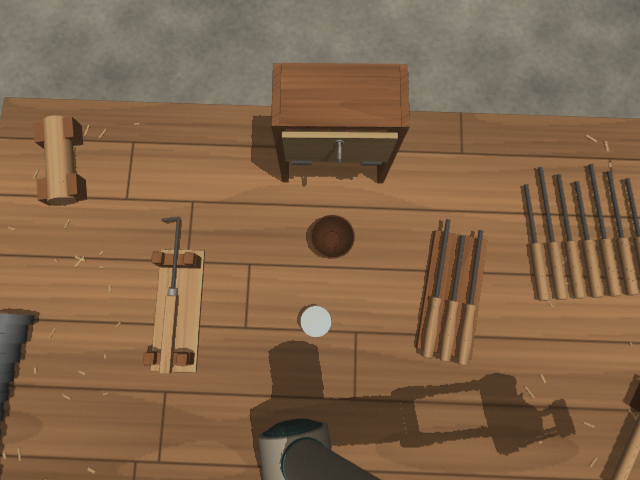

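Run:
```python
import cv2,numpy as np
t=cv2.imread('pics/top.png'); s=cv2.imread('pics/scene.png')
a=cv2.resize(t[205:385,130:220],None,fx=3.3,fy=3.3,interpolation=2)
b=cv2.resize(t[55:190,260:420],None,fx=3,fy=3,interpolation=2)
o=np.zeros((600,800,3),np.uint8); o[:594,:297]=a; o[:405,310:790]=b; cv2.imwrite('pics/c1.png',o)
cv2.imwrite('pics/c2.png',cv2.resize(s[175:325,225:445],None,fx=3.6,fy=3.6,interpolation=2))
```

```text
(no output)
```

View pics/c1.png

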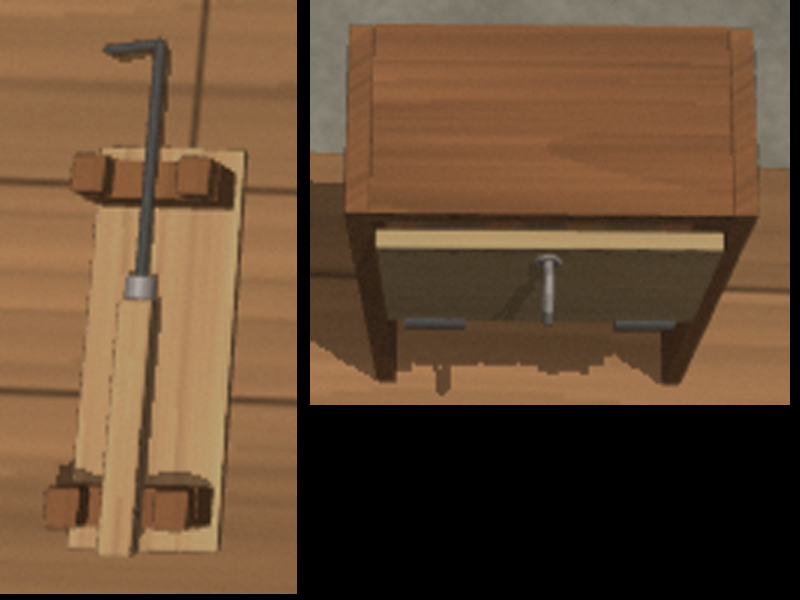

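View pics/c2.png

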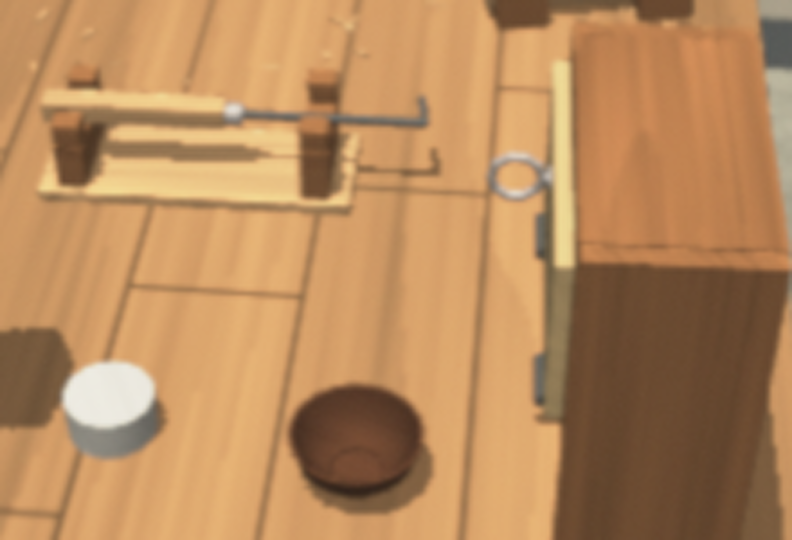

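```bash
cat > m.py <<'E'
from h import *
T=load('top.pkl');S=load('scene.pkl')
a=lambda u,v:((u+.5)/3.3-.5+130,(v+.5)/3.3-.5+205)
b=lambda u,v:((u-310+.5)/3-.5+260,(v+.5)/3-.5+55)
c=lambda u,v:((u+.5)/3.6-.5+225,(v+.5)/3.6-.5+175)
P=lambda n,p:print(n,np.round(p,1))
for n,p,z in[('ferr back top',(140,298),75.5),('ferr front',(141,277),70),('handle back',(118,554),77),('corner',(159,44),69),('tip',(105,50),69)]: P(n,onz(T,a(*p),z))
P('tri corner',tri([(T,a(159,43)),(S,c(425,123))])); P('tri ferr back',tri([(T,a(140,298)),(S,c(226,110))]))
k=[onz(T,b(*p),325) for p in((349,25),(752,30),(757,216),(346,213))]
for x in k:P('cup',x)
P('eye tri',tri([(T,b(548,290)),(S,c(518,176))]))
P('eye mm',[onz(T,b(548,290),287),onz(S,c(518,176),287)])
P('rest',[onz(T,a(*p),12) for p in((103,149),(245,152),(219,551),(69,548))])
P('flap top',[onz(T,b(*p),305) for p in((377,248),(723,248))])
P('bowl',onz(T,(332,237),45));P('tin',onz(T,(316,321),36))
E
python3 m.py
```

```text
ferr back top [472.5 312.7  75.5]
ferr front [486.3 315.   70. ]
handle back [314.3 310.8  77. ]
corner [641.3 318.1  69. ]
tip [635.9 353.8  69. ]
tri corner [642.  318.6  67. ]
tri ferr back [472.4 313.3  73.4]
cup [872.1 101.2 325. ]
cup [ 877.4 -137.5  325. ]
cup [ 759.6 -140.1  325. ]
cup [752.8  96.4 325. ]
eye tri [723.  -22.9 289.1]
eye mm [[724.9 -22.8 287. ]
 [722.1 -21.  287. ]]
rest [[578.2 366.7  12. ]
 [579.8 267.9  12. ]
 [313.2 263.   12. ]
 [311.2 362.2  12. ]]
flap top [[ 740.3   79.1  305. ]
 [ 747.8 -124.   305. ]]
bowl [616.2 -22.7  45. ]
tin [431.    6.2  36. ]
```

```bash
cat >> h.py <<'E'
def go(x,y,z,yawdeg):
    "tool-axis shift and twist from the measured pose to a world TCP target"
    o=robot.get_obs(); M=rot(o['tool_rot']).as_matrix()
    d=M.T@(np.array([x,y,z])-o['tool_pos']); yw=np.degrees(np.arctan2(M[1,0],M[0,0]))
    print('clk',o['clock'],'pos',np.round(o['tool_pos'],1),'yaw',round(yw,2),'F',np.round(o['contact_force'],1),'-> dp',d.round(1),'twist',round(yw-yawdeg,2))
E
python3 -c "
from h import *
go(440,-100,200,1.2)"
```

```text
clk 0.1 pos [ 176.3 -546.8  204.7] yaw 17.86 F [-0.6 -0.5 -1.4] -> dp [ 388.  -344.3    5.3] twist 16.66
```

Emit:
step_arm:
  deltas:
    - {"dp":[39,-34,0],"twist":2}
    - {"dp":[78,-69,0],"twist":4}
    - {"dp":[116,-103,0],"twist":6}
    - {"dp":[155,-138,0],"twist":8}
    - {"dp":[194,-172,0],"twist":10}
    - {"dp":[233,-207,0],"twist":12}
    - {"dp":[272,-241,0],"twist":14}
    - {"dp":[310,-275,0],"twist":16}
    - {"dp":[349,-310,0],"twist":16.7}
    - {"dp":[388,-344,0],"twist":16.7}
  fingers: -1

```text
clock: 1.1
tool_pos: [431.0, -114.8, 205.4]
tool_rot: [0.0, 1.0, 0.01, -0.0]
contact_force: [1.4, 0.1, -0.2]
gripper_width: 1.0
grasp_force: 0.0
```

Emit:
step_arm:
  deltas:
    - {"dp":[1,-42,0],"twist":0}
    - {"dp":[2,-84,0],"twist":0}
    - {"dp":[3,-126,0],"twist":0}
    - {"dp":[4,-168,0],"twist":0}
    - {"dp":[5,-210,0],"twist":0}
    - {"dp":[6,-252,0],"twist":0}
    - {"dp":[7,-294,0],"twist":0}
    - {"dp":[8,-336,0],"twist":0}
    - {"dp":[10,-376,0],"twist":0}
    - {"dp":[11,-413,0],"twist":0}

```text
clock: 2.1
tool_pos: [432.7, 298.2, 205.0]
tool_rot: [0.0, 1.0, 0.011, -0.0]
contact_force: [0.4, -0.2, -0.4]
gripper_width: 1.002
grasp_force: 0.0
```

Emit:
step_arm:
  deltas:
    - {"dp":[0,0,0],"twist":0}
    - {"dp":[0,0,0],"twist":0}
    - {"dp":[0,0,0],"twist":0}

```text
clock: 2.4
tool_pos: [432.9, 295.2, 205.1]
tool_rot: [0.001, 1.0, 0.01, -0.0]
contact_force: [0.2, 0.3, -0.4]
gripper_width: 0.999
grasp_force: 0.0
```

```bash
python3 -c "
from h import *
import pickle
go(442.5,313.7,47,1.2)
c=snap('wrist');save(c,'w1.png');pickle.dump(c,open('pics/w1.pkl','wb'))
print(proj(c,[[442.5,313.7,77],[473,314.3,77],[313,310.8,77],[641,318,70]]).round(0))"
```

```text
clk 2.4 pos [432.9 295.2 205.1] yaw 1.13 F [ 0.2  0.3 -0.4] -> dp [ 10.1 -18.5 158.1] twist -0.07
[[292. 224.]
 [292. 185.]
 [295. 369.]
 [288. -68.]]
```

View pics/w1.png

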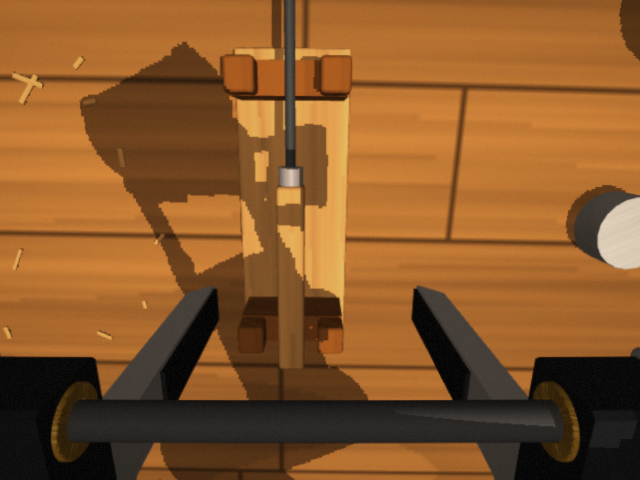

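Emit:
step_arm:
  deltas:
    - {"dp":[10,-19,40],"twist":0.5}
    - {"dp":[10,-19,80],"twist":0.5}
    - {"dp":[10,-19,115],"twist":0.5}
    - {"dp":[10,-19,145],"twist":0.5}
    - {"dp":[10,-19,158],"twist":0.5}
    - {"dp":[10,-19,158],"twist":0.5}
    - {"dp":[10,-19,158],"twist":0.5}

```text
clock: 3.15
tool_pos: [443.5, 314.7, 47.9]
tool_rot: [-0.0, 1.0, 0.005, 0.0]
contact_force: [0.4, 0.7, -0.1]
gripper_width: 1.0
grasp_force: 0.0
```

Emit:
step_arm:
  deltas:
    - {"dp":[0,0,0],"twist":0}
    - {"dp":[0,0,0],"twist":0}
    - {"dp":[0,0,0],"twist":0}
    - {"dp":[0,0,0],"twist":0}
    - {"dp":[0,0,0],"twist":0}
    - {"dp":[0,0,0],"twist":0}
    - {"dp":[0,0,0],"twist":0}
    - {"dp":[0,0,0],"twist":0}
  fingers: 1

```text
clock: 3.95
tool_pos: [442.8, 315.5, 47.4]
tool_rot: [0.0, 1.0, 0.006, -0.0]
contact_force: [-0.3, 0.4, -0.6]
gripper_width: 0.355
grasp_force: 0.0
```

```bash
python3 -c "
from h import *
go(442.5,313.7,47,1.2); o=robot.get_obs(); print(o['gripper_width'],o['grasp_force'],o['tool_pos'])"
```

```text
clk 3.95 pos [442.8 315.5  47.4] yaw 0.67 F [-0.3  0.4 -0.6] -> dp [-0.3  1.8  0.4] twist -0.53
0.3545995953733724 0.0 [442.82694653 315.53989657  47.35716303]
```

Emit:
step_arm:
  deltas:
    - {"dp":[0,0,0],"twist":0}
    - {"dp":[0,0,0],"twist":0}
    - {"dp":[0,0,0],"twist":0}
    - {"dp":[0,0,0],"twist":0}
    - {"dp":[0,0,0],"twist":0}
    - {"dp":[0,0,0],"twist":0}

```text
clock: 4.55
tool_pos: [442.8, 315.5, 47.3]
tool_rot: [0.0, 1.0, 0.006, -0.0]
contact_force: [-0.5, -0.7, -0.3]
gripper_width: 0.229
grasp_force: 30.0
```

Emit:
step_arm:
  deltas:
    - {"dp":[0,0,-10],"twist":0}
    - {"dp":[0,0,-25],"twist":0}
    - {"dp":[0,0,-55],"twist":0}
    - {"dp":[0,0,-90],"twist":0}
    - {"dp":[0,0,-130],"twist":0}
    - {"dp":[0,0,-170],"twist":0}
    - {"dp":[0,0,-205],"twist":0}
    - {"dp":[0,0,-221],"twist":0}
    - {"dp":[0,0,-221],"twist":0}
    - {"dp":[0,0,-221],"twist":0}

```text
clock: 5.55
tool_pos: [442.4, 315.3, 268.2]
tool_rot: [0.0, 1.0, 0.006, -0.0]
contact_force: [-0.6, 0.2, -1.5]
gripper_width: 0.231
grasp_force: 30.0
```

Run:
```python
from h import *
import pickle
go(525,-90,268,1.5); o=robot.get_obs(); print(o['gripper_width'],o['grasp_force'])
S=snap('scene');T=snap('top')
for n,c in(('s2',S),('t2',T)): pickle.dump(c,open(f'pics/{n}.pkl','wb'))
p=[[443+200,316,287],[443+200,350,287]]
im=[]
for c in(S,T):
    u=proj(c,p).mean(0).astype(int); print(u,proj(c,p)); x,y=max(0,u[0]-50),max(0,u[1]-50)
    im.append(cv2.resize(c['image'][y:y+100,x:x+100],(400,400),interpolation=2)); print(x,y)
cv2.imwrite('pics/c3.png',np.hstack(im)[:,:,::-1])
```

```text
clk 5.55 pos [442.4 315.3 268.2] yaw 0.67 F [-0.6  0.2 -1.5] -> dp [7.790e+01 4.063e+02 3.000e-01] twist -0.83
0.23101170012738576 29.999252557754517
[344 142] [[344.20723957 145.96295449]
 [345.06679748 139.85613856]]
294 92
[136 188] [[145.8507178  188.53475817]
 [126.70924784 187.85304091]]
86 138
```

View pics/c3.png

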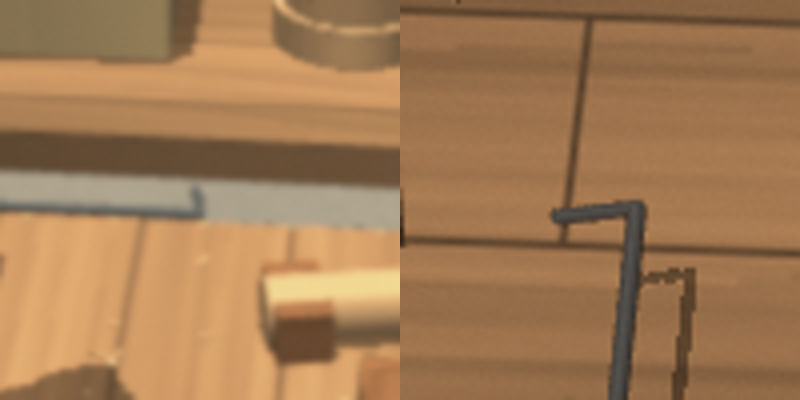

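Run:
```python
from h import *
S=load('s2.pkl');T=load('t2.pkl')
s=lambda u,v:((u+.5)/4-.5+294,(v+.5)/4-.5+92); t=lambda u,v:((u-400+.5)/4-.5+86,(v+.5)/4-.5+138)
print('corner',tri([(S,s(200,211)),(T,t(635,207))]),'tip',tri([(S,s(195,188)),(T,t(553,217))]))
print(onz(T,t(635,207),287),onz(T,t(553,217),287))
```

```text
corner [640.75460456 317.18121536 290.98149631] tip [635.07011373 353.53621198 288.53982036]
[641.36589865 318.44244246 287.        ] [635.45993691 354.15438688 287.        ]
```

Emit:
step_arm:
  deltas:
    - {"dp":[0,25,0],"twist":-0.8}
    - {"dp":[-1,65,0],"twist":-0.8}
    - {"dp":[-1,110,0],"twist":-0.8}
    - {"dp":[-2,155,0],"twist":-0.8}
    - {"dp":[-2,200,0],"twist":-0.8}
    - {"dp":[-3,245,0],"twist":-0.8}
    - {"dp":[-3,290,0],"twist":-0.8}
    - {"dp":[-4,335,0],"twist":-0.8}
    - {"dp":[-4,375,0],"twist":-0.8}
    - {"dp":[-5,403,0],"twist":-0.8}

```text
clock: 6.65
tool_pos: [441.5, -89.8, 266.9]
tool_rot: [-0.0, 1.0, 0.012, -0.001]
contact_force: [0.4, 1.1, -2.3]
gripper_width: 0.232
grasp_force: 30.0
```

Emit:
step_arm:
  deltas:
    - {"dp":[0,0,0],"twist":0}
    - {"dp":[0,0,0],"twist":0}
    - {"dp":[0,0,0],"twist":0}

```text
clock: 6.95
tool_pos: [442.1, -86.5, 267.7]
tool_rot: [-0.001, 1.0, 0.013, -0.001]
contact_force: [-0.5, -0.2, -2.0]
gripper_width: 0.234
grasp_force: 30.0
```

Run:
```python
from h import *
go(529,-88,267.7,1.5)
```

```text
clk 6.95 pos [442.1 -86.5 267.7] yaw 1.5 F [-0.5 -0.2 -2. ] -> dp [86.9  3.8 -0.2] twist 0.0
```

Emit:
step_arm:
  deltas:
    - {"dp":[15,4,0],"twist":0}
    - {"dp":[35,4,0],"twist":0}
    - {"dp":[55,4,0],"twist":0}
    - {"dp":[75,4,0],"twist":0}
    - {"dp":[85,4,0],"twist":0}
    - {"dp":[87,4,0],"twist":0}
    - {"dp":[87,4,0],"twist":0}
    - {"dp":[87,4,0],"twist":0}

```text
clock: 7.75
tool_pos: [528.9, -89.0, 268.4]
tool_rot: [0.0, 1.0, 0.013, -0.0]
contact_force: [-0.1, 0.2, -1.3]
gripper_width: 0.232
grasp_force: 30.0
```

Run:
```python
from h import *
import pickle
go(529,-88,267.7,1.5)
S=snap('scene');T=snap('top')
for n,c in(('s3',S),('t3',T)): pickle.dump(c,open(f'pics/{n}.pkl','wb'))
im=[]
for c in(S,T):
    u=proj(c,[723,-40,288])[0].astype(int); x,y=u[0]-33,u[1]-40; print(x,y)
    im.append(cv2.resize(c['image'][y:y+80,x:x+66],(396,480),interpolation=2))
cv2.imwrite('pics/c4.png',np.hstack(im)[:,:,::-1])
```

```text
clk 7.75 pos [528.9 -89.  268.4] yaw 1.48 F [-0.1  0.2 -1.3] -> dp [ 0.1 -1.   0.7] twist -0.02
335 188
315 112
```

View pics/c4.png

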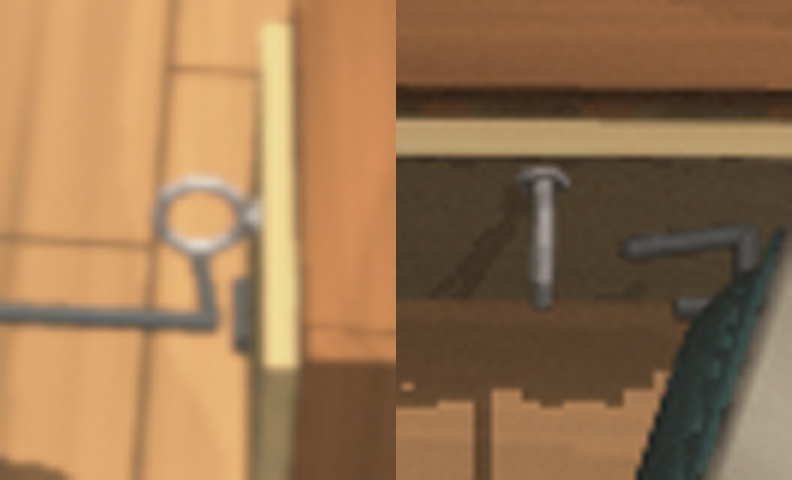

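Run:
```python
from h import *
S=load('s3.pkl');T=load('t3.pkl')
s=lambda u,v:((u+.5)/6-.5+335,(v+.5)/6-.5+188); t=lambda u,v:((u-396+.5)/6-.5+315,(v+.5)/6-.5+112)
print('eye',tri([(S,s(203,214)),(T,t(541,240))]),'corner',tri([(S,s(208,319)),(T,t(748,236))]))
for p in([723,-23,289],[725,-88+3,289],[725,-50,289]):print(p,(proj(S,p)[0]-[335,188]+.5)*6,(proj(T,p)[0]-[315,112]+.5)*6+[396,0])
for d in(0,19):print(proj(S,[723,-23,289+d]),proj(S,[723-d,-23,289]))
```

```text
eye [722.59086443 -22.43053327 289.427921  ] corner [726.21830313 -83.72162823 290.16812988]
[723, -23, 289] [206.58195875 215.54053032] [544.02399353 242.59253307]
[725, -85, 289] [206.03389149 323.60022626] [752.62352515 243.49023064]
[725, -50, 289] [209.42623022 261.66817033] [634.92400979 239.39683899]
[[368.93032646 223.42342172]] [[368.93032646 223.42342172]]
[[369.32956055 216.7612687 ]] [[360.48140741 222.94762727]]
```

Emit:
step_arm:
  deltas:
    - {"dp":[0,-8,0],"twist":0}
    - {"dp":[0,-16,0],"twist":0}
    - {"dp":[0,-24,0],"twist":0}
    - {"dp":[0,-32,0],"twist":0}
    - {"dp":[0,-40,0],"twist":0}
    - {"dp":[0,-44,0],"twist":0}
    - {"dp":[0,-44,0],"twist":0}
    - {"dp":[0,-44,0],"twist":0}
    - {"dp":[0,-44,0],"twist":0}

```text
clock: 8.75
tool_pos: [528.5, -45.5, 268.4]
tool_rot: [0.0, 1.0, 0.013, 0.0]
contact_force: [0.7, 0.6, -1.9]
gripper_width: 0.23
grasp_force: 30.0
```

Run:
```python
from h import *
import pickle
go(529,-45,267.7,1.5)
S=snap('scene');T=snap('top')
im=[]
for c in(S,T):
    u=proj(c,[723,-40,288])[0].astype(int); x,y=u[0]-33,u[1]-40; print(x,y)
    im.append(cv2.resize(c['image'][y:y+80,x:x+66],(396,480),interpolation=2))
cv2.imwrite('pics/c5.png',np.hstack(im)[:,:,::-1])
# plan: hook position relative to start along arc
h=np.array([722.6+34,289.4-112]);
for th in np.arange(0,1.56,.1): print(round(th,2),np.round([-(34*np.cos(th)+112*np.sin(th))+34, 112*np.cos(th)-34*np.sin(th)-112],1))
```

```text
clk 8.75 pos [528.5 -45.5 268.4] yaw 1.45 F [ 0.7  0.6 -1.9] -> dp [ 0.5 -0.5  0.7] twist -0.05
335 188
315 112
0.0 [0. 0.]
0.1 [-11.  -4.]
0.2 [-21.6  -9. ]
0.3 [-31.6 -15.1]
0.4 [-40.9 -22.1]
0.5 [-49.5 -30. ]
0.6 [-57.3 -38.8]
0.7 [-64.2 -48.2]
0.8 [-70.  -58.4]
0.9 [-74.9 -69. ]
1.0 [-78.6 -80.1]
1.1 [-81.2 -91.5]
1.2 [ -82.7 -103.1]
1.3 [ -83.  -114.8]
1.4 [ -82.1 -126.5]
1.5 [ -80.1 -138. ]
```

View pics/c5.png

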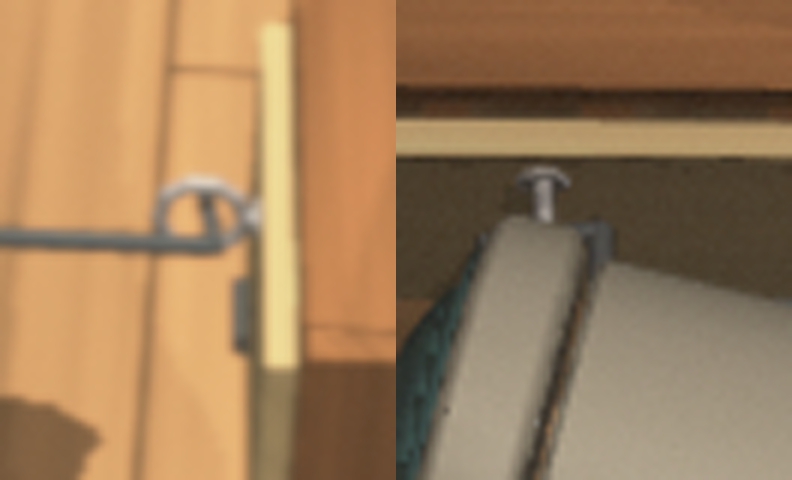

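Run:
```python
import numpy as np
for th in np.arange(0,1.56,.05):
    c,s=np.cos(th),np.sin(th); e=np.array([-(34*c+112*s)+34,112*c-34*s-112]); t=np.array([34*s-112*c,-112*s-34*c])/117
    p=e+9.5*t; print(round(th,2),round(p[0]-2),round(-p[1]))
```

```text
0.0 -11 3
0.05 -16 5
0.1 -22 8
0.15 -27 10
0.2 -32 13
0.25 -37 17
0.3 -41 20
0.35 -46 24
0.4 -50 28
0.45 -54 32
0.5 -58 37
0.55 -62 41
0.6 -65 46
0.65 -68 51
0.7 -71 56
0.75 -74 61
0.8 -76 67
0.85 -79 72
0.9 -80 78
0.95 -82 84
1.0 -83 89
1.05 -84 95
1.1 -85 101
1.15 -85 107
1.2 -85 113
1.25 -85 118
1.3 -85 124
1.35 -84 130
1.4 -83 136
1.45 -82 142
1.5 -80 147
1.55 -78 153
```

Emit:
step_arm:
  deltas:
    - {"dp":[-5,0,1],"twist":0}
    - {"dp":[-11,0,3],"twist":0}
    - {"dp":[-16,0,5],"twist":0}
    - {"dp":[-22,0,8],"twist":0}
    - {"dp":[-27,0,10],"twist":0}
    - {"dp":[-32,0,13],"twist":0}
    - {"dp":[-37,0,17],"twist":0}
    - {"dp":[-41,0,20],"twist":0}
    - {"dp":[-46,0,24],"twist":0}
    - {"dp":[-50,0,28],"twist":0}

```text
clock: 9.85
tool_pos: [478.1, -46.5, 240.2]
tool_rot: [0.0, 1.0, 0.013, 0.0]
contact_force: [1.7, -0.2, -0.9]
gripper_width: 0.23
grasp_force: 30.0
```

Run:
```python
from h import *
go(529,-45,267.7,1.5);o=robot.get_obs();print(o['torque'])
S=snap('scene'); cv2.imwrite('pics/c6.png',cv2.resize(S['image'][180:300,310:410],(600,720),interpolation=2)[:600,:,::-1])
```

```text
clk 9.85 pos [478.1 -46.5 240.2] yaw 1.46 F [ 1.7 -0.2 -0.9] -> dp [ 50.9  -0.2 -27.5] twist -0.04
[ 0.0730311  -0.62265758 -0.05416391]
```

View pics/c6.png

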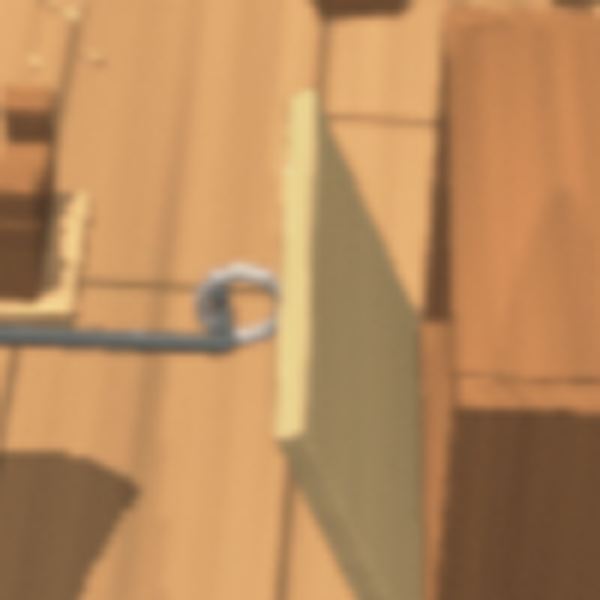

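Emit:
step_arm:
  deltas:
    - {"dp":[-4,0,4],"twist":0}
    - {"dp":[-8,0,9],"twist":0}
    - {"dp":[-12,0,13],"twist":0}
    - {"dp":[-15,0,18],"twist":0}
    - {"dp":[-18,0,23],"twist":0}
    - {"dp":[-21,0,28],"twist":0}
    - {"dp":[-24,0,33],"twist":0}
    - {"dp":[-26,0,39],"twist":0}
    - {"dp":[-29,0,44],"twist":0}
    - {"dp":[-30,0,50],"twist":0}

```text
clock: 10.9
tool_pos: [447.8, -47.3, 190.0]
tool_rot: [0.0, 1.0, 0.013, -0.001]
contact_force: [0.4, 0.5, 1.5]
gripper_width: 0.233
grasp_force: 30.0
```

```bash
cat > fl.py <<'E'
from h import *
import sys,pickle
go(529,-45,267.7,1.5);o=robot.get_obs();print('M',np.round(o['torque'],2))
S=snap('scene');T=snap('top')
for n,c in(('S',S),('T',T)): pickle.dump(c,open(f'pics/{sys.argv[1]}{n}.pkl','wb')); save(c,sys.argv[1]+n+'.png')
S0=load('s3.pkl')
# flap top edge (pale plywood) location in scene, between hinge and top, vs model: near (right) side face of flap
Rz=R.from_euler('z',1.5,degrees=True).as_matrix(); h=np.array([756.6,-22,176])
best=[]
# pale end-grain mask: bright yellow
hsv=cv2.cvtColor(S['image'],cv2.COLOR_RGB2HSV)
for th in np.arange(.2,1.52,.05):
    m=np.zeros(S['image'].shape[:2],np.uint8)
    top=[np.array([-12,103,130]),np.array([0,103,130]),np.array([0,-103,130]),np.array([-12,-103,130])]
    P=[h+Rz@R.from_euler('y',-th).as_matrix()@p for p in top]
    cv2.fillPoly(m,[proj(S,P).round().astype(int)],1)
    px=S['image'][m>0].astype(float); best.append((round(th,2),px.mean(0).round(),round(px.std(0).mean(),1)))
for b in best: print(*b)
E
python3 fl.py a
```

```text
clk 10.9 pos [447.8 -47.3 190. ] yaw 1.46 F [0.4 0.5 1.5] -> dp [ 81.2  -0.3 -77.8] twist -0.04
M [ 0.   -0.38 -0.03]
0.2 [220. 175. 118.] 6.2
0.25 [221. 177. 120.] 7.1
0.3 [217. 175. 118.] 11.8
0.35 [212. 171. 116.] 14.3
0.4 [216. 175. 120.] 12.1
0.45 [219. 179. 122.] 6.2
0.5 [217. 178. 122.] 6.7
0.55 [216. 178. 122.] 7.2
0.6 [215. 177. 122.] 7.1
0.65 [214. 178. 123.] 5.5
0.7 [216. 180. 124.] 5.4
0.75 [218. 184. 127.] 4.5
0.8 [219. 186. 129.] 4.5
0.85 [212. 180. 125.] 9.1
0.9 [199. 167. 117.] 17.5
0.95 [184. 149. 106.] 19.0
1.0 [180. 142. 102.] 20.8
1.05 [183. 142. 102.] 21.6
1.1 [189. 145. 103.] 19.3
1.15 [192. 147. 103.] 18.0
1.2 [194. 148. 104.] 16.3
1.25 [194. 148. 104.] 16.9
1.3 [195. 148. 103.] 17.6
1.35 [192. 145. 101.] 21.9
1.4 [191. 143.  98.] 26.2
1.45 [189. 142.  97.] 28.5
1.5 [182. 136.  94.] 33.3
```

Emit:
step_arm:
  deltas:
    - {"dp":[-2,0,6],"twist":0}
    - {"dp":[-3,0,11],"twist":0}
    - {"dp":[-4,0,17],"twist":0}
    - {"dp":[-5,0,23],"twist":0}
    - {"dp":[-5,0,29],"twist":0}
    - {"dp":[-5,0,35],"twist":0}
    - {"dp":[-5,0,40],"twist":0}
    - {"dp":[-5,0,46],"twist":0}
    - {"dp":[-5,0,46],"twist":0}
    - {"dp":[-5,0,46],"twist":0}

```text
clock: 12.0
tool_pos: [442.8, -47.4, 144.1]
tool_rot: [-0.0, 1.0, 0.013, -0.001]
contact_force: [-0.4, -0.2, -0.8]
gripper_width: 0.23
grasp_force: 30.0
```

```bash
python3 fl.py b
```

```text
clk 12.0 pos [442.8 -47.4 144.1] yaw 1.47 F [-0.4 -0.2 -0.8] -> dp [  86.    -0.2 -123.8] twist -0.03
M [ 0.04 -0.15  0.05]
0.2 [227. 184. 123.] 10.6
0.25 [228. 185. 124.] 11.1
0.3 [224. 182. 122.] 17.6
0.35 [217. 176. 119.] 22.8
0.4 [221. 181. 122.] 21.1
0.45 [228. 188. 127.] 15.2
0.5 [228. 190. 129.] 17.0
0.55 [226. 188. 127.] 18.5
0.6 [224. 186. 127.] 18.5
0.65 [226. 190. 129.] 17.2
0.7 [228. 192. 131.] 16.2
0.75 [229. 195. 133.] 15.2
0.8 [229. 196. 134.] 15.0
0.85 [226. 193. 132.] 17.3
0.9 [225. 193. 133.] 18.2
0.95 [226. 196. 134.] 19.4
1.0 [229. 201. 138.] 18.4
1.05 [232. 206. 142.] 14.8
1.1 [232. 206. 142.] 13.2
1.15 [229. 202. 139.] 12.3
1.2 [221. 191. 132.] 13.9
1.25 [212. 180. 125.] 16.3
1.3 [199. 165. 114.] 16.7
1.35 [195. 162. 113.] 25.0
1.4 [183. 147. 103.] 26.1
1.45 [182. 147. 103.] 29.6
1.5 [176. 141.  98.] 33.9
```

Emit:
step_arm:
  deltas:
    - {"dp":[1,0,6],"twist":0}
    - {"dp":[2,0,12],"twist":0}
    - {"dp":[3,0,18],"twist":0}
    - {"dp":[5,0,23],"twist":0}
    - {"dp":[5,0,23],"twist":0}
    - {"dp":[5,0,23],"twist":0}

```text
clock: 12.7
tool_pos: [448.2, -47.3, 121.1]
tool_rot: [-0.0, 1.0, 0.013, -0.001]
contact_force: [-0.2, -1.3, -1.3]
gripper_width: 0.233
grasp_force: 30.0
```

```bash
python3 fl.py c | head -2;  python3 - <<'E'
from h import *
S=load('cS.pkl');T=load('cT.pkl')
# overlay predicted flap (theta 1.3 green, 1.5 red) edges
Rz=R.from_euler('z',1.5,degrees=True).as_matrix(); h=np.array([756.6,-22,176]); im=[]
for c,(x,y) in((S,(300,190)),(T,(260,60))):
    i=cv2.resize(c['image'][y:y+150,x:x+100],(400,600),interpolation=2)
    for th,col in((1.3,(0,255,0)),(1.5,(255,0,0))):
        P=[h+Rz@R.from_euler('y',-th).as_matrix()@np.array(p) for p in((-12,103,130),(0,103,130),(0,-103,130),(-12,-103,130),(-12,-103,0))]
        cv2.polylines(i,[((proj(c,P)-[x,y]+.5)*4).round().astype(int)],False,col,1)
    im.append(i)
cv2.imwrite('pics/c7.png',np.hstack(im)[:,:,::-1])
E
```

```text
clk 12.7 pos [448.2 -47.3 121.1] yaw 1.47 F [-0.2 -1.3 -1.3] -> dp [  80.6   -0.2 -146.7] twist -0.03
M [ 0.03 -0.14  0.03]
```

View pics/c7.png

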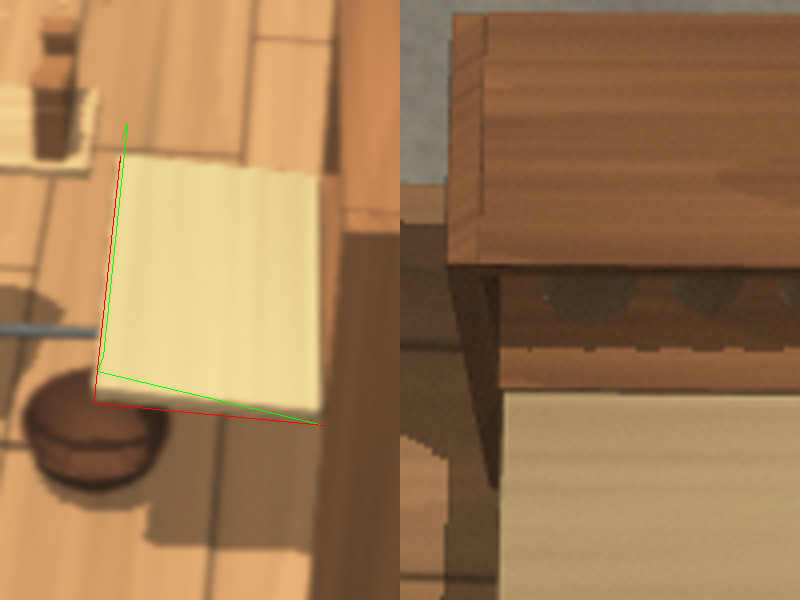

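Emit:
step_arm:
  deltas:
    - {"dp":[0,0,2],"twist":0}
    - {"dp":[0,0,4],"twist":0}
    - {"dp":[0,0,5],"twist":0}
    - {"dp":[0,0,5],"twist":0}

```text
clock: 13.2
tool_pos: [448.6, -47.3, 116.5]
tool_rot: [0.0, 1.0, 0.013, 0.0]
contact_force: [-0.3, -0.3, 0.5]
gripper_width: 0.23
grasp_force: 30.0
```

```bash
python3 fl.py d | head -2;  python3 - <<'E'
from h import *
for n in 'cd':
    S=load(n+'S.pkl'); g=cv2.cvtColor(S['image'],cv2.COLOR_RGB2GRAY)
    print(n,g[275:300,330].tolist())  # column through near edge of flap
    # shaft pixels: column profile, dark line left of flap
    for u in(305,312,320): col=g[255:290,u].astype(int); print(u,255+int(col.argmin()),col.min())
E
```

```text
clk 13.2 pos [448.6 -47.3 116.5] yaw 1.46 F [-0.3 -0.3  0.5] -> dp [  80.4   -0.3 -151.2] twist -0.04
M [ 0.11 -0.29  0.01]
c [214, 214, 215, 214, 215, 214, 214, 214, 214, 214, 214, 206, 170, 134, 116, 92, 74, 73, 74, 77, 79, 81, 82, 82, 77]
305 274 75
312 287 61
320 284 64
d [214, 214, 215, 215, 214, 214, 214, 214, 214, 214, 214, 213, 198, 149, 123, 116, 87, 73, 74, 77, 78, 80, 81, 83, 77]
305 275 73
312 287 61
320 284 63
```

Emit:
step_arm:
  deltas:
    - {"dp":[0,0,-4],"twist":0}
    - {"dp":[0,0,-8],"twist":0}
    - {"dp":[0,0,-8],"twist":0}
    - {"dp":[0,6,-8],"twist":0}
    - {"dp":[0,14,-8],"twist":0}
    - {"dp":[0,22,-8],"twist":0}
    - {"dp":[0,30,-8],"twist":0}
    - {"dp":[0,38,-8],"twist":0}
    - {"dp":[0,48,-8],"twist":0}
    - {"dp":[0,48,-8],"twist":0}

```text
clock: 14.3
tool_pos: [450.0, -96.8, 124.4]
tool_rot: [0.0, 1.0, 0.012, 0.0]
contact_force: [0.1, -0.6, -1.0]
gripper_width: 0.23
grasp_force: 30.0
```

```bash
python3 fl.py e | head -2;  python3 - <<'E'
from h import *
for n in 'de':
    S=load(n+'S.pkl'); g=cv2.cvtColor(S['image'],cv2.COLOR_RGB2GRAY)
    print(n,g[280:300,330].tolist(),g[240,315:340].tolist())
E
```

```text
clk 14.3 pos [450.  -96.8 124.4] yaw 1.38 F [ 0.1 -0.6 -1. ] -> dp [  80.3  -49.7 -143.3] twist -0.12
M [ 0.04  0.01 -0.04]
d [214, 214, 214, 214, 214, 214, 213, 198, 149, 123, 116, 87, 73, 74, 77, 78, 80, 81, 83, 77] [171, 170, 169, 169, 168, 168, 169, 170, 171, 170, 170, 167, 165, 186, 208, 216, 217, 217, 214, 212, 210, 210, 211, 213, 214]
e [214, 214, 215, 214, 214, 214, 213, 199, 149, 124, 115, 87, 73, 75, 76, 79, 80, 83, 82, 82] [171, 170, 170, 169, 168, 168, 169, 170, 171, 170, 170, 167, 165, 185, 208, 216, 218, 216, 214, 212, 210, 210, 211, 213, 214]
```

Emit:
step_arm:
  deltas:
    - {"dp":[-20,5,0],"twist":0}
    - {"dp":[-50,5,0],"twist":0}
    - {"dp":[-80,5,0],"twist":0}
    - {"dp":[-105,5,0],"twist":0}
    - {"dp":[-110,5,0],"twist":0}
    - {"dp":[-110,5,-30],"twist":0}
    - {"dp":[-110,5,-70],"twist":0}
    - {"dp":[-110,5,-110],"twist":0}
    - {"dp":[-110,5,-140],"twist":0}
    - {"dp":[-110,5,-144],"twist":0}

```text
clock: 15.4
tool_pos: [343.1, -104.2, 272.2]
tool_rot: [0.002, 1.0, 0.013, 0.004]
contact_force: [-0.1, 0.2, -1.9]
gripper_width: 0.233
grasp_force: 30.0
```

```bash
python3 -c "
from h import *
go(442.4,315.3,268.2,0.67)"
```

```text
clk 15.4 pos [ 343.1 -104.2  272.2] yaw 1.49 F [-0.1  0.2 -1.9] -> dp [ 110.1 -416.8    3.2] twist 0.82
```

Emit:
step_arm:
  deltas:
    - {"dp":[8,-30,1],"twist":0.8}
    - {"dp":[19,-74,2],"twist":0.8}
    - {"dp":[31,-118,3],"twist":0.8}
    - {"dp":[43,-162,3],"twist":0.8}
    - {"dp":[54,-206,3],"twist":0.8}
    - {"dp":[66,-250,3],"twist":0.8}
    - {"dp":[78,-294,3],"twist":0.8}
    - {"dp":[89,-338,3],"twist":0.8}
    - {"dp":[101,-382,3],"twist":0.8}
    - {"dp":[110,-417,3],"twist":0.8}

```text
clock: 16.4
tool_pos: [439.1, 319.7, 263.2]
tool_rot: [0.0, 1.0, 0.007, -0.001]
contact_force: [0.3, -0.1, -1.2]
gripper_width: 0.229
grasp_force: 30.0
```

Emit:
step_arm:
  deltas:
    - {"dp":[0,0,0],"twist":0}
    - {"dp":[0,0,0],"twist":0}
    - {"dp":[0,0,0],"twist":0}
    - {"dp":[0,0,0],"twist":0}

```text
clock: 16.8
tool_pos: [438.9, 315.4, 265.2]
tool_rot: [0.0, 1.0, 0.005, -0.0]
contact_force: [0.4, 0.4, -1.8]
gripper_width: 0.233
grasp_force: 30.0
```

Run:
```python
from h import *
import pickle
go(442.4,315.3,268.2,0.67)
S=snap('scene');T=snap('top');S2=load('s2.pkl');T2=load('t2.pkl')
pickle.dump((S,T),open('pics/f.pkl','wb'))
# compare with pictures taken at the same pose after lifting: shaft row/col profile per column
for nm,a,b,(x,y) in(('S',S,S2,(244,112)),('T',T,T2,(86,158))):
    A,B=[cv2.cvtColor(k['image'],cv2.COLOR_RGB2GRAY).astype(int) for k in(a,b)]
    d=np.abs(A-B); sub=d[y:y+80,x:x+115]; ys,xs=np.where(sub>25); print(nm,len(ys),(xs.min()+x,xs.max()+x,ys.min()+y,ys.max()+y) if len(ys) else '')
from itertools import product
for k,n in((S,'now'),(S2,'lift')):
    # blue-ish dark steel: low R-B
    im=k['image'].astype(int); print(n,[ (u,int((im[120:160,u,0]+im[120:160,u,1]).argmin()+120)) for u in range(300,345,6)])
for k,n in((T,'now'),(T2,'lift')):
    im=k['image'].astype(int); print(n,[ (v,int(im[v,120:170].sum(1).argmin()+120)) for v in range(185,250,8)])
    print([(u,int(im[175:205,u].sum(1).argmin()+175)) for u in range(122,148,3)])
```

```text
clk 16.8 pos [438.9 315.4 265.2] yaw 0.59 F [ 0.4  0.4 -1.8] -> dp [ 3.5  0.2 -3. ] twist -0.08
S 159 (np.int64(244), np.int64(344), np.int64(112), np.int64(189))
T 126 (np.int64(122), np.int64(159), np.int64(188), np.int64(236))
now [(300, 126), (306, 128), (312, 129), (318, 130), (324, 127), (330, 129), (336, 133), (342, 132)]
lift [(300, 129), (306, 128), (312, 132), (318, 130), (324, 127), (330, 128), (336, 133), (342, 133)]
now [(185, 128), (193, 146), (201, 145), (209, 144), (217, 143), (225, 142), (233, 142), (241, 141), (249, 140)]
[(122, 199), (125, 194), (128, 184), (131, 199), (134, 193), (137, 190), (140, 192), (143, 204), (146, 193)]
lift [(185, 128), (193, 127), (201, 145), (209, 145), (217, 144), (225, 143), (233, 142), (241, 141), (249, 136)]
[(122, 199), (125, 193), (128, 193), (131, 192), (134, 192), (137, 192), (140, 191), (143, 190), (146, 200)]
```

Emit:
step_arm:
  deltas:
    - {"dp":[3.5,0,20],"twist":0}
    - {"dp":[3.5,0,60],"twist":0}
    - {"dp":[3.5,0,100],"twist":0}
    - {"dp":[3.5,0,135],"twist":0}
    - {"dp":[3.5,0,160],"twist":0}
    - {"dp":[3.5,0,180],"twist":0}
    - {"dp":[3.5,0,195],"twist":0}
    - {"dp":[3.5,0,205],"twist":0}
    - {"dp":[3.5,0,211],"twist":0}
    - {"dp":[3.5,0,213],"twist":0}

```text
clock: 17.9
tool_pos: [442.8, 316.4, 52.4]
tool_rot: [0.0, 1.0, 0.006, 0.0]
contact_force: [-0.6, 1.2, -1.8]
gripper_width: 0.23
grasp_force: 30.0
```

Emit:
step_arm:
  deltas:
    - {"dp":[0,0,1],"twist":0}
    - {"dp":[0,0,2],"twist":0}
    - {"dp":[0,0,3],"twist":0}
    - {"dp":[0,0,4],"twist":0}
    - {"dp":[0,0,4],"twist":0}

```text
clock: 18.4
tool_pos: [443.2, 316.9, 49.0]
tool_rot: [-0.0, 1.0, 0.006, 0.001]
contact_force: [0.3, -0.2, 0.9]
gripper_width: 0.229
grasp_force: 30.0
```

```bash
cat > cmp.py <<'E'
from h import *
go(442.8,315.5,47.3,0.67)
S=snap('scene');T=snap('top');S2=load('scene.pkl');T2=load('top.pkl')
for nm,a,b,(x,y,w,h) in(('S',S,S2,(234,190,112,45)),('T',T,T2,(140,210,70,80))):
    A,B=[cv2.cvtColor(k['image'],cv2.COLOR_RGB2GRAY).astype(int)[y:y+h,x:x+w] for k in(a,b)]
    ys,xs=np.where(np.abs(A-B)>25); print(nm,len(ys),(xs.min()+x,xs.max()+x,ys.min()+y,ys.max()+y) if len(ys) else '')
A,B=[k['image'].astype(int).sum(2) for k in(S,S2)]
for u in(332,336,340,342): print(u,A[198:215,u].tolist(),B[198:215,u].tolist())
E
python3 cmp.py
```

```text
clk 18.4 pos [443.2 316.9  49. ] yaw 0.66 F [ 0.3 -0.2  0.9] -> dp [-0.4  1.4  1.7] twist -0.01
S 1947 (np.int64(234), np.int64(345), np.int64(190), np.int64(234))
T 1095 (np.int64(140), np.int64(200), np.int64(216), np.int64(289))
332 [461, 461, 462, 461, 460, 460, 450, 422, 360, 296, 335, 427, 459, 458, 459, 459, 456] [469, 467, 472, 469, 467, 469, 468, 467, 451, 393, 330, 314, 425, 461, 465, 462, 464]
336 [467, 468, 468, 467, 466, 467, 464, 446, 373, 295, 314, 422, 457, 457, 455, 453, 450] [476, 476, 474, 474, 473, 474, 471, 470, 455, 400, 341, 300, 369, 442, 457, 457, 457]
340 [446, 443, 433, 429, 426, 426, 427, 413, 360, 302, 308, 411, 447, 453, 459, 458, 461] [455, 452, 448, 437, 412, 410, 423, 434, 427, 392, 349, 300, 350, 434, 464, 464, 469]
342 [467, 435, 383, 346, 334, 339, 351, 342, 314, 287, 323, 443, 482, 486, 487, 488, 488] [479, 481, 472, 434, 378, 351, 349, 344, 342, 339, 334, 309, 369, 464, 490, 492, 493]
```

Emit:
step_arm:
  deltas:
    - {"dp":[0,0,1],"twist":0}
    - {"dp":[0,0,1.5],"twist":0}
    - {"dp":[0,0,1.5],"twist":0}

```text
clock: 18.8
tool_pos: [443.4, 316.8, 47.3]
tool_rot: [-0.0, 1.0, 0.006, 0.001]
contact_force: [1.8, -1.0, 2.8]
gripper_width: 0.231
grasp_force: 30.0
```

Emit:
step_arm:
  deltas:
    - {"dp":[0,0,0],"twist":0}
    - {"dp":[0,0,0],"twist":0}
    - {"dp":[0,0,0],"twist":0}
    - {"dp":[0,0,0],"twist":0}
    - {"dp":[0,0,0],"twist":0}
    - {"dp":[0,0,0],"twist":0}
    - {"dp":[0,0,0],"twist":0}
    - {"dp":[0,0,0],"twist":0}
  fingers: -0.2

```text
clock: 19.6
tool_pos: [442.7, 316.6, 46.9]
tool_rot: [0.0, 1.0, 0.006, 0.0]
contact_force: [-0.2, 0.5, -0.2]
gripper_width: 0.602
grasp_force: 0.0
```

Emit:
step_arm:
  deltas:
    - {"dp":[0,0,-10],"twist":0}
    - {"dp":[0,0,-30],"twist":0}
    - {"dp":[0,0,-60],"twist":0}
    - {"dp":[0,0,-100],"twist":0}
    - {"dp":[0,0,-140],"twist":0}
    - {"dp":[0,0,-150],"twist":0}
    - {"dp":[0,0,-150],"twist":0}
    - {"dp":[0,0,-150],"twist":0}

```text
clock: 20.4
tool_pos: [441.9, 316.1, 195.9]
tool_rot: [0.001, 1.0, 0.006, -0.001]
contact_force: [-0.1, 0.6, -0.5]
gripper_width: 0.602
grasp_force: 0.0
```

```bash
python3 cmp.py
python3 - <<'E'
from h import *
S=snap('scene'); g=cv2.cvtColor(S['image'],cv2.COLOR_RGB2GRAY); print(robot.get_obs()['gripper_width'],g[280:300,330].tolist())
c=snap('wrist'); save(c,'wf.png')
T=snap('top');T0=load('top.pkl')
for (x,y) in((332,237),(316,321)): print('bowl/tin diff',(np.abs(T['image'][y-25:y+25,x-25:x+25].astype(int)-T0['image'][y-25:y+25,x-25:x+25])>40).mean())
for nm,p in(('hook corner',[641.5,318,66]),('ferr',[472.5,313,75])): print(nm,proj(T,p),proj(S,p))
E
```

```text
clk 20.4 pos [441.9 316.1 195.9] yaw 0.66 F [-0.1  0.6 -0.5] -> dp [  1.2   0.5 148.6] twist -0.01
S 1600 (np.int64(234), np.int64(345), np.int64(190), np.int64(234))
T 969 (np.int64(140), np.int64(185), np.int64(216), np.int64(289))
332 [461, 460, 459, 458, 456, 454, 456, 457, 436, 369, 299, 333, 426, 456, 454, 456, 455] [469, 467, 472, 469, 467, 469, 468, 467, 451, 393, 330, 314, 425, 461, 465, 462, 464]
336 [468, 465, 466, 464, 465, 465, 465, 462, 446, 380, 306, 310, 415, 450, 452, 450, 448] [476, 476, 474, 474, 473, 474, 471, 470, 455, 400, 341, 300, 369, 442, 457, 457, 457]
340 [447, 443, 441, 433, 428, 425, 423, 429, 416, 363, 311, 297, 407, 450, 454, 458, 457] [455, 452, 448, 437, 412, 410, 423, 434, 427, 392, 349, 300, 350, 434, 464, 464, 469]
342 [472, 471, 459, 407, 356, 339, 341, 348, 342, 324, 311, 325, 442, 480, 485, 484, 486] [479, 481, 472, 434, 378, 351, 349, 344, 342, 339, 334, 309, 369, 464, 490, 492, 493]
0.5988704479393171 [212, 212, 213, 212, 212, 212, 211, 196, 146, 121, 114, 85, 72, 73, 75, 77, 79, 80, 81, 81]
bowl/tin diff 0.076
bowl/tin diff 0.021466666666666665
hook corner [[178.27281893 218.23303485]] [[342.68976546 209.11619163]]
ferr [[172.02097745 294.96572783]] [[287.45297975 204.81052304]]
```

```bash
python3 -c "
from cell import robot
print(robot.close_job())"
```

```text
the job is handed in; nothing more can be done
None
```

I handed the job in at about 20 s of the 64 s limit, and the interface returned no verdict. By the pictures and force readings, the flap is down near its 1.5 rad stop, the pole is back in its rest within about 2 mm of where it lay, and the bowl and tin look unmoved.

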